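Tag the cedar-ball dish and turn it to the hallway

TASK

Take the blank bamboo tag out of its wooden rack, slide it fully down into the pocket on the side of the pale blue dish and let go of it. Then lift the dish by its overhead handle straight up, about ten centimetres off its cork mat, and only there turn it exactly a quarter turn anticlockwise (seen from above) from how it stood on the mat, to bring the tag round towards the hallway, and finish still holding it there, level and steady above the mat, tag in place. Throughout, keep the dish level and the loose cedar ball resting in its middle without touching the ball, and leave the tub, brush and scoop where they are.

Things in the scene. Friction and masses are not known exactly. Their poses are not given: they have to be found in the camera images.
- dish: Loose round pale blue ceramic dish, 144 mm across, rim 22 mm high, 420 g; top a shallow 10-degree cone, lowest in the middle. Origin: centre of underside, z up. A bamboo handle spans it along its y: posts 10 (x) by 6 mm at y = +-66 mm carry a bar 12 mm thick (x), 16 mm tall, top 103 mm above the underside. Tag pocket on its +x side, mouth 31 mm up. Starts on the mat, axes as the mat.
- dish_pocket (a point): Centre of the pocket's inner floor, on the dish 88 mm from its centre along +x and 6 mm above its underside; axes as the dish. The pocket is 11 mm (x) by 47 mm (y) inside, 25 mm deep, walls 4 mm, open upward.
- dish_middle (a point): Where the centre of the ball sits when it rests in the middle of the dish: on the dish's axis, 23 mm above its underside.
- dish_grip (a point): Centre of the dish's overhead handle bar, 95 mm above the underside; the bar runs along the dish's y and is pinched across its 12 mm along x. Axes as the dish.
- ball: Loose cedar ball, 30 mm diameter, 16 g, lying in the middle of the dish. Origin at its centre.
- tag: Loose blank bamboo tag, a plate 8 mm thick (its x), 44 mm wide (y), 80 mm tall (z), 30 g, both faces alike. Origin at the centre of its lower edge. Starts upright in the rack, its upper 55 mm standing free.
- rack: Fixed wooden block 70 by 90 by 35 mm with an 11 by 47 mm slot, 25 mm deep, holding the tag upright; origin at the centre of its underside, tag and rack axes alike at the start (tag's lower edge 10 mm above this origin).
- mat: Fixed square cork mat, 210 mm, 4 mm thick, under the dish; origin at the centre of its underside, z up. The dish's start yaw is the mat's yaw (pocket over the mat's +x side). The pocket must finally lie towards the mat's +y.
- tub: Bystander: closed white tub, 92 mm across, 94 mm tall, button in its lid; origin at the centre of its underside.
- brush: Bystander: bamboo-handled mini brush lying flat, 170 mm long along its x.
- scoop: Bystander: black slotted sifting scoop lying flat, 105 by 100 mm pan, 30 mm high, with a handle to 185 mm along its +x; origin under the pan's centre.

How it is judged:
By the outcome, as a careful person would: the job done as asked, in the order asked, and still so for the second after the job is handed in, while the arm keeps its last pose, push and grip.
It also fails if it takes over 64 s, if anything falls off the work surface, if the arm or the gripper's body presses on something with over 40 N, if the wrist force passes 120 N, or if a joint passes its speed limit or range.

ROBOT

A 6-joint arm with a two-finger parallel gripper is mounted at the origin on the work surface. World frame = base frame: x ahead of the robot, y to its left, z up, the work surface at z = 0. Lengths are in m, angles in degrees, forces in N, time in s.
With the tool pointing down it reaches from about 0.375 to 0.75 m from the base axis. Payload 9 kg.
Tool frame: the origin (TCP) lies on the centre line of the jaws, within the pads' length; the fingertips stand 11 mm ahead of it and the grasp point (between the pads) lies 8 mm behind it (bot.nose_length is the distance from the TCP to the fingertips, in m); z points along the fingers, y is the line along which they close (so a half turn about z gives the same grasp; the last joint's range is limited). The gripper opens to 85 mm and grips with 20 to 120 N. Pads are 22 mm wide; open, the fingers measure 114 mm over their backs; the gripper's body (76 mm by 85 mm) begins 54 mm behind the grasp point. The pads swing forward as they close: fully open they stand 13 mm farther back than shut.
Start: joints at [57.141, 5.964, 5.575, 89.605, 0, 77.527], TCP at [0.209, 0.562, 0.242] pointing down, gripper open.
Joint ranges: [-171.21, 171.21], [-48.23, 106.86], [-62.78, 66.21], [-105.2, 120.99], [-86.42, 89.51], [-180, 180]. Speed limits (degrees/s): [127.2, 127.2, 147.25, 180, 180, 180].

INTERFACE

Orientations are given as [roll, pitch, yaw] about the fixed x, y, z axes, in that order (R = Rz(yaw) Ry(pitch) Rx(roll)).
In Python, from workcell import bot, read_camera, hand_in, regions_of, mark_of gives the robot as it stands.
- The arm moves only by the tool apply_moves, never from a script. Its arguments are lists of equal length, an entry for each row: "dp": the shift along the tool's x, y, z in shares of 80 cm (1.0 is 80 cm), a list of three; "rotation": the turn, a rotation vector about the tool's x, y, z in shares of 2 pi rad (1.0 is 2 pi rad), a list of three. In form: {"dp": [[x, y, z], ...], "rotation": [[rx, ry, rz], ...]}. A call has 1 to 5 rows; each row is the pose to reach, as a shift and turn from the pose commanded when the call began, along the tool's axes at that moment; what a row does not reach only later rows make up. A row lasts 1/8 s, in which the tool goes at most 62.5 mm and 10.7 degrees, less where a joint would pass 70% of its speed; a pose out of reach is approached as far as the arm can. A shift or turn number past 1, either way, is cut back to 1. A call with a gripper value outside its range is refused whole. "claw" is the closure, from 0 (fully open) to 1 (shut), set as the call begins (left out, the last holds). The fingers move at their own pace and stop on an object; "squeeze" is the grip in N (left out, the last holds). Time passes only in rows, so rows that repeat a pose let the fingers close. It gives the time, the measured TCP pose, the force, the opening and the grip force at its end, in the units of the state.
- bot.sense(): the state, without advancing time (a new reading comes with each control period).
- read_camera(name): name is "scene" or "top" or "wrist"; returns a dict with "frame" (480x640x3 uint8, red, green, blue), "range_z" (480x640 float32, m along the optical axis (not along the pixel's ray), 0 where there is no reading), "fx", "fy", "cx", "cy" (pixels), "rvec" (rotation vector, rad) and "tvec" (3), from world to camera coordinates, as OpenCV has them. Camera axes: x right, y down, z forward; pixel columns grow to the right and rows downward; lengths in m; the calibration is good to about 2 mm. A picture is of the moment at which its call begins.
- hand_in(): hands the job in; it is judged then, once.
Trained networks look in a picture, given as the dict that the camera call returned (one of the last four; its "shot" number tells which), for a name from the list of things; names that differ only in an ending like _2 or _b are one class to them, and where a whole thing is asked for, a point or a joint stands for the part that bears it (a point fixed in the world has none). Each returns a list of dicts, best first, with "conf" (0 to 1); they miss things now and then, are a little off and sometimes report something else, mostly with a low value. They report only what shows in the picture. A call takes as long as a camera call.
- regions_of(picture, name): "mask" (480x640 bool, what is visible of it) and "bbox" ([left, top, right, bottom] in pixels, round what is visible of it).
- mark_of(picture, name): "position" ([column, row] in pixels: a listed point, or the origin of a listed thing).
The state is a dict: "t": time; "q": joint angles; "dq": joint speeds; "tau": joint torques, N m; "position": TCP position; "ee_rot": TCP orientation; "force": force on the tool from outside, world axes, zero at the start; "moment": the same for the moment, N m; "finger_gap": opening from 0.0 (shut) to 1.0 (fully open); "finger_force": force on a finger pad.
Only numpy, scipy, OpenCV 4.12 (cv2) and the standard library are available. Lean on these libraries where they do the work, as an engineer would, in place of code of your own. Each camera call takes 0.05 s, during which the arm holds its last target. There are 200 camera calls.

## Working session

There is one attempt and no reset: what is moved stays moved. The work goes in short steps, Python scripts to look and compute and a tool call to move; the robot and the scene stay as the last step left them, time stands still between calls to the robot, and variables do not carry over. Pictures are saved under pics/ and viewed, at most 10 in all, crops included, and the job is handed in when it is done.

Besides the shell and the picture viewer there is one more tool, called after "Request:" in YAML: its name, and indented under it one key for each argument. apply_moves: Moves the arm, as the interface text tells. Its arguments: {"type":"object","properties":{"dp":{"type":"array"},"rotation":{"type":"array"},"claw":{"type":"number"},"squeeze":{"type":"number"}},"required":["dp","rotation"]}

```bash
mkdir -p pics; cat > h.py <<'E'
import numpy as np, cv2
from workcell import bot, read_camera, hand_in, regions_of, mark_of
def cam(p):
    R=cv2.Rodrigues(np.array(p["rvec"],float))[0]; return R,np.array(p["tvec"],float).ravel()
def cloud(p,mask=None):
    z=p["range_z"]; v,u=np.nonzero((z>0)&(mask if mask is not None else True))
    d=z[v,u]; c=np.c_[(u-p["cx"])/p["fx"]*d,(v-p["cy"])/p["fy"]*d,d]
    R,t=cam(p); return (c-t)@R
def ray(p,px):
    R,t=cam(p); d=R.T@np.array([(px[0]-p["cx"])/p["fx"],(px[1]-p["cy"])/p["fy"],1]); return -R.T@t,d/np.linalg.norm(d)
def tri(rs):
    A=sum(np.eye(3)-np.outer(d,d) for o,d in rs); b=sum((np.eye(3)-np.outer(d,d))@o for o,d in rs)
    return np.linalg.solve(A,b)
def proj(p,X):
    return cv2.projectPoints(np.array(X,float).reshape(-1,3),np.array(p["rvec"],float),np.array(p["tvec"],float),np.array([[p["fx"],0,p["cx"]],[0,p["fy"],p["cy"]],[0,0,1.]]),None)[0].reshape(-1,2)
def save(p,n): cv2.imwrite("pics/"+n,p["frame"][:,:,::-1])
E
python3 - <<'E'
from h import *
np.set_printoptions(precision=4,suppress=True)
P={n:read_camera(n) for n in("scene","top","wrist")}
for n in P: save(P[n],n+"0.png")
s=bot.sense(); print(s["position"],s["ee_rot"],s["t"],bot.nose_length)
names=["dish","dish_pocket","dish_middle","dish_grip","ball","tag","rack","mat","tub","brush","scoop"]
for nm in names:
    rs=[]
    for n in P:
        m=mark_of(P[n],nm)
        if m: print(nm,n,np.round(m[0]["position"],1),round(m[0]["conf"],2)); 
        if m and m[0]["conf"]>.4: rs.append(ray(P[n],m[0]["position"]))
    if len(rs)>1: 
        X=tri(rs); print("  tri",X,[round(float(np.linalg.norm(np.cross(X-o,d))),4) for o,d in rs])
for nm in ["tag","rack","mat","dish"]:
    for n in("top","scene"):
        r=regions_of(P[n],nm)
        if r:
            c=cloud(P[n],r[0]["mask"]); z=c[:,2]; print(nm,n,r[0]["bbox"],round(r[0]["conf"],2),"zq",np.percentile(z,[1,50,99]))
            for lo,hi in {"tag":[(.08,.1)],"rack":[(.03,.038)],"mat":[(.001,.008)],"dish":[(.095,.115)]}[nm]:
                k=c[(z>lo)&(z<hi)]
                if len(k)>20:
                    rc=cv2.minAreaRect((k[:,:2]*1000).astype(np.float32)); print("   rect mm",rc,len(k),k.mean(0))
E
```

```text
[0.2089 0.5622 0.2417] [-179.9439   -0.0104  159.6158] 0.15 0.011
dish scene [323.8 226.2] 0.63
dish top [264.7 276.4] 0.73
  tri [0.5065 0.1478 0.0017] [0.0012, 0.0012]
dish_pocket scene [299. 236.] 0.71
dish_pocket top [303.3 289.4] 0.78
  tri [0.4768 0.0569 0.0165] [0.0041, 0.0041]
dish_middle scene [323.3 220.6] 0.66
dish_middle top [264.9 277.9] 0.83
  tri [0.5036 0.1458 0.0219] [0.0029, 0.0029]
dish_grip scene [324.2 197.7] 0.79
dish_grip top [267.3 272.9] 0.58
  tri [0.5122 0.1301 0.1137] [0.0037, 0.0037]
ball scene [321.2 219.2] 0.6
tag scene [250.5 308.8] 0.53
tag top [424.6 267.6] 0.5
  tri [ 0.5244 -0.2276  0.0208] [0.004, 0.004]
rack scene [251.6 320.6] 0.66
rack top [266.7 278.4] 0.61
  tri [ 0.4257  0.083  -0.335 ] [0.1295, 0.1295]
mat scene [323.  225.7] 0.69
mat top [262.9 277.2] 0.22
tub scene [172.5 379. ] 0.89
tub top [521.7 274.5] 0.85
  tri [ 0.5034 -0.4556  0.0173] [0.0007, 0.0007]
brush scene [411.5 192.5] 0.86
brush top [148.3 218.3] 0.69
  tri [0.6538 0.4314 0.0041] [0.0061, 0.0061]
scoop top [426.9 189.4] 0.82
tag top [422.9, 251.3, 433.4, 272.9] 0.66 zq [0.
[... 936 characters left out ...]
8, 211.753173828125), 69.18260955810547) 1683 [0.5112 0.1441 0.0061]
mat scene [273.2, 198.3, 376.3, 261.0] 0.82 zq [0.0024 0.0073 0.0242]
   rect mm ((508.7129821777344, 143.0304718017578), (216.8440704345703, 216.96261596679688), 69.34030151367188) 1178 [0.5345 0.1127 0.0062]
dish top [237.3, 245.4, 310.1, 305.5] 0.94 zq [0.0115 0.0269 0.1148]
   rect mm ((509.68548583984375, 139.63804626464844), (13.093692779541016, 134.44052124023438), 69.22997283935547) 347 [0.5098 0.1387 0.1104]
dish scene [288.6, 188.2, 348.7, 242.7] 0.76 zq [0.01   0.0262 0.1121]
   rect mm ((509.9332275390625, 138.8790283203125), (15.783513069152832, 139.10818481445312), 68.74305725097656) 241 [0.514  0.135  0.1062]
```

View pictures.

View pics/scene0.png

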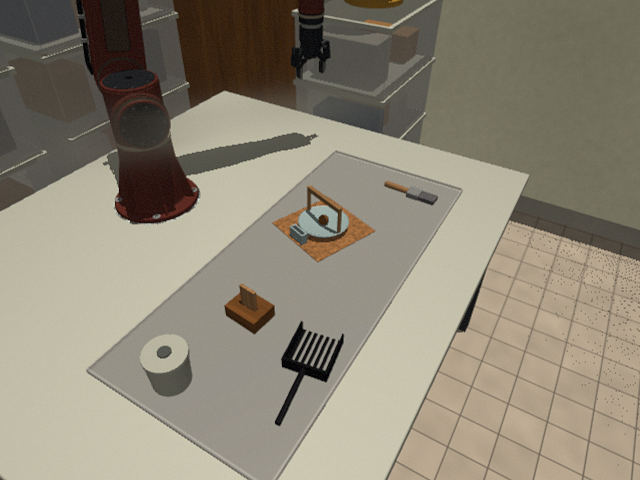

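View pics/top0.png

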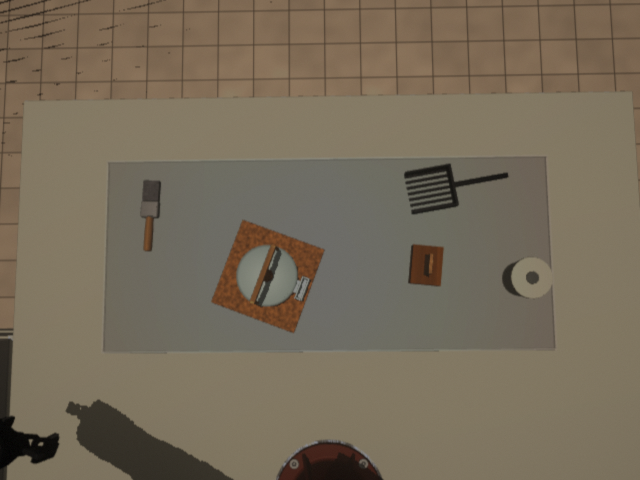

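```bash
cat >> h.py <<'E'
from scipy.spatial.transform import Rotation as Ro
np.set_printoptions(precision=4,suppress=True)
def goto(p,yaw,tilt0=True):
    s=bot.sense(); R=Ro.from_euler("xyz",s["ee_rot"],degrees=True); T=Ro.from_euler("xyz",[180,0,yaw],degrees=True)
    print("t",s["t"],"at",s["position"],s["ee_rot"],"dp cm",np.round(R.inv().apply(np.array(p)-s["position"])*100,2),"rot",np.round((R.inv()*T).as_rotvec(),4))
E
python3 -c "
from h import *
goto([.47,.08,.25],159.2)"
```

```text
t 2.2 at [0.209  0.5625 0.2423] [179.9951   0.0015 159.6114] dp cm [-41.27 -36.13  -0.77] rot [0.0001 0.     0.0072]
```

Careful with the scale: shifts go in shares of 80 cm and turns go in shares of 2 pi rad. That gives: -23.5 cm / 80 = -0.2938, -20.5 cm / 80 = -0.2563.

Request:
apply_moves:
  dp:
    - [-0.0625,-0.05,-0.0088]
    - [-0.125,-0.1063,-0.0088]
    - [-0.1813,-0.1563,-0.0088]
    - [-0.2375,-0.2063,-0.0088]
    - [-0.2938,-0.2563,-0.0088]
  rotation:
    - [0,0,0]
    - [0,0,0]
    - [0,0,0]
    - [0,0,0]
    - [0,0,0]

```text
t: 2.82
position: [0.3585, 0.2867, 0.2495]
ee_rot: [180.0, 0.0, 159.6]
force: [1.2, 1.0, 0.2]
finger_gap: 1.004
finger_force: 0.0
```

To row units: -17.8 cm / 80 = -0.2225, -15.6 cm / 80 = -0.195.

Request:
apply_moves:
  dp:
    - [-0.0563,-0.05,0]
    - [-0.1125,-0.1,0]
    - [-0.1688,-0.15,0]
    - [-0.2225,-0.195,0]
    - [-0.2225,-0.195,0]
  rotation:
    - [0,0,0]
    - [0,0,0]
    - [0,0,0]
    - [0,0,0]
    - [0,0,0]

```text
t: 3.45
position: [0.4716, 0.0771, 0.2489]
ee_rot: [-180.0, -0.0, 159.3]
force: [-0.3, 0.7, -0.6]
finger_gap: 1.001
finger_force: 0.0
```

```bash
python3 - <<'E'
from h import *
p=read_camera("wrist"); save(p,"w1.png")
for nm in ["dish_pocket","dish_grip","dish_middle","ball"]:
    m=mark_of(p,nm)
    if m: print(nm,np.round(m[0]["position"],1),round(m[0]["conf"],2))
c=cloud(p); z=c[:,2]
near=np.hypot(c[:,0]-.51,c[:,1]-.14)<.12
for lo,hi in((.098,.115),(.03,.037)):
    k=c[near&(z>lo)&(z<hi)]; print(lo,len(k), cv2.minAreaRect((k[:,:2]*1000).astype(np.float32)) if len(k)>20 else "")
np.savez("w1.npz",c=c)
print(proj(p,[[.477,.057,.035],[.51,.139,.107]]))
goto([.529,-.231,.2],174)
E
```

```text
dish_pocket [303.6 218.6] 0.63
dish_grip [417.4 244.6] 0.78
dish_middle [399.3 217.4] 0.87
ball [395.9 219.5] 0.61
0.098 3256 ((507.2721252441406, 139.84732055664062), (12.989017486572266, 136.93753051757812), 69.29680633544922)
0.03 449 ((503.3949890136719, 113.43130493164062), (145.65762329101562, 133.48812866210938), 85.2716064453125)
[[305.6826 221.8688]
 [417.1513 248.6731]]
t 3.7 at [0.47   0.0813 0.2495] [179.9822   0.0091 159.7056] dp cm [-16.36 -27.24   4.94] rot [ 0.0003  0.0002 -0.2495]
```

View pics/w1.png

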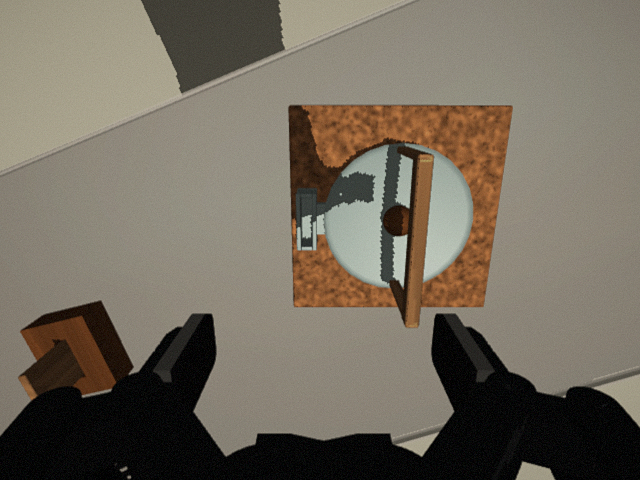

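To row units: -27 cm / 80 = -0.3375, -20.5 cm / 80 = -0.2563, -0.25 rad / 6.2832 = -0.0398.

Request:
apply_moves:
  dp:
    - [-0.0375,-0.0625,0.0125]
    - [-0.075,-0.125,0.025]
    - [-0.1125,-0.1875,0.0375]
    - [-0.1563,-0.2563,0.05]
    - [-0.2025,-0.3375,0.0625]
  rotation:
    - [0,0,-0.008]
    - [0,0,-0.0159]
    - [0,0,-0.0239]
    - [0,0,-0.0318]
    - [0,0,-0.0398]

```text
t: 4.32
position: [0.5261, -0.2138, 0.2014]
ee_rot: [-180.0, 0.0, 174.2]
force: [1.1, 0.6, 0.2]
finger_gap: 0.995
finger_force: 0.0
```

Request:
apply_moves:
  dp:
    - [0,0,0]
    - [0,0,0]
  rotation:
    - [0,0,0]
    - [0,0,0]
  claw: 0.4

```text
t: 4.58
position: [0.5256, -0.2121, 0.2015]
ee_rot: [180.0, -0.0, 174.0]
force: [0.0, 0.0, -0.3]
finger_gap: 0.607
finger_force: 0.0
```

```bash
python3 - <<'E'
from h import *
p=read_camera("wrist"); save(p,"w2.png")
m=mark_of(p,"tag"); print([(np.round(q["position"],1),q["conf"]) for q in m[:1]])
r=regions_of(p,"tag"); rk=regions_of(p,"rack")
for n,r,lo,hi in(("tag",r,.08,.1),("rack",rk,.03,.04)):
    if r:
        c=cloud(p,r[0]["mask"]); z=c[:,2]; k=c[(z>lo)&(z<hi)]; print(n,len(k),np.percentile(z,[5,50,95]),cv2.minAreaRect((k[:,:2]*1000).astype(np.float32)) if len(k)>10 else "")
c=np.load("w1.npz")["c"]
a=np.radians(-110.7); ex=np.array([np.cos(a),np.sin(a)]); ey=np.array([-ex[1],ex[0]])
d=c[:,:2]-[.508,.140]; x=d@ex; y=d@ey; z=c[:,2]
k=(x>.074)&(x<.104)&(abs(y)<.04)&(z>.025)&(z<.045); print("pocket",k.sum(),np.percentile(z[k],[2,50,98]))
k&=z>.031
print("x",np.percentile(x[k],[1,5,95,99]),"y",np.percentile(y[k],[1,5,95,99]),cv2.minAreaRect((c[k,:2]*1000).astype(np.float32)))
goto([.529,-.231,.064],174)
E
```

```text
[(array([301.7, 220.4]), 0.76)]
tag 813 [0.0337 0.0919 0.0934] ((527.590576171875, -231.47085571289062), (8.13156795501709, 43.760128021240234), 83.87033081054688)
rack 8026 [0.0326 0.0376 0.0388] ((527.9019165039062, -231.58892822265625), (70.02521514892578, 90.18147277832031), 83.97156524658203)
pocket 765 [0.0253 0.0372 0.0389]
x [0.0787 0.0788 0.097  0.0975] y [-0.0276 -0.0273  0.0254  0.0266] ((476.3772888183594, 57.6314697265625), (18.881757736206055, 54.65381622314453), 68.99298095703125)
t 4.775 at [ 0.5259 -0.2119  0.2021] [-179.9857    0.048   174.0483] dp cm [-0.5  -1.87 13.81] rot [-0.0002  0.0008  0.0008]
```

View pics/w2.png

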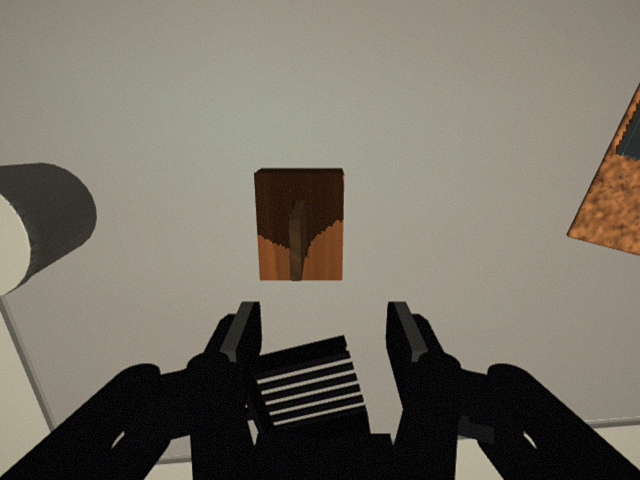

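To row units: 13.8 cm / 80 = 0.1725, 12 cm / 80 = 0.15.

Request:
apply_moves:
  dp:
    - [-0.0046,-0.0241,0.0125]
    - [-0.0046,-0.0241,0.0625]
    - [-0.0046,-0.0241,0.1125]
    - [-0.0046,-0.0241,0.15]
    - [-0.0046,-0.0241,0.1725]
  rotation:
    - [0,0,0]
    - [0,0,0]
    - [0,0,0]
    - [0,0,0]
    - [0,0,0]

```text
t: 5.4
position: [0.5264, -0.2327, 0.0613]
ee_rot: [179.9, -0.1, 173.9]
force: [0.0, -0.7, 0.4]
finger_gap: 0.601
finger_force: 0.0
```

Request:
apply_moves:
  dp:
    - [0,0,0]
    - [0,0,0]
    - [0,0,0]
    - [0,0,0]
    - [0,0,0]
  rotation:
    - [0,0,0]
    - [0,0,0]
    - [0,0,0]
    - [0,0,0]
    - [0,0,0]
  claw: 1
  squeeze: 25

```text
t: 6.02
position: [0.528, -0.2332, 0.065]
ee_rot: [-180.0, 0.1, 174.0]
force: [-1.0, 2.2, 7.1]
finger_gap: 0.092
finger_force: 32.0
```

To row units: -10 cm / 80 = -0.125, -9 cm / 80 = -0.1125.

Request:
apply_moves:
  dp:
    - [0,0,-0.0125]
    - [0,0,-0.0375]
    - [0,0,-0.075]
    - [0,0,-0.1125]
    - [0,0,-0.125]
  rotation:
    - [0,0,0]
    - [0,0,0]
    - [0,0,0]
    - [0,0,0]
    - [0,0,0]

```text
t: 6.65
position: [0.5281, -0.2337, 0.1668]
ee_rot: [-179.9, 0.2, 173.9]
force: [-0.4, 0.3, -0.4]
finger_gap: 0.087
finger_force: 31.1
```

```bash
python3 - <<'E'
from h import *
print(bot.sense()["finger_gap"],bot.sense()["force"])
goto([.4764,.0576,.165],159.1)
E
```

```text
0.08708854151916506 [-0.4268  0.3066 -0.3568]
t 6.65 at [ 0.5281 -0.2337  0.1668] [-179.8789    0.1959  173.9362] dp cm [ 8.22 28.42  0.09] rot [-0.0017  0.0037  0.2589]
```

To row units: 19.8 cm / 80 = 0.2475, 15.5 cm / 80 = 0.1938, 0.19 rad / 6.2832 = 0.0302.

Request:
apply_moves:
  dp:
    - [0.0125,0.0375,0]
    - [0.025,0.0875,0]
    - [0.04,0.14,0]
    - [0.055,0.1938,0]
    - [0.0713,0.2475,0]
  rotation:
    - [0,0,0.0048]
    - [0,0,0.0111]
    - [0,0,0.0175]
    - [0,0,0.0239]
    - [0,0,0.0302]

```text
t: 7.28
position: [0.4908, -0.0286, 0.1633]
ee_rot: [180.0, -0.0, 163.0]
force: [0.5, -0.2, -0.1]
finger_gap: 0.09
finger_force: 31.1
```

```bash
python3 -c "
from h import *
goto([.4764,.0576,.165],159.1)"
```

```text
t 7.275 at [ 0.4908 -0.0286  0.1633] [179.9971  -0.0184 162.9589] dp cm [ 3.9   7.82 -0.17] rot [ 0.     -0.0003  0.0673]
```

To row units: 7.8 cm / 80 = 0.0975, 3.9 cm / 80 = 0.0488, 0.067 rad / 6.2832 = 0.0107.

Request:
apply_moves:
  dp:
    - [0.0188,0.0375,0]
    - [0.0363,0.0738,0]
    - [0.0488,0.0975,0]
    - [0.0488,0.0975,0]
    - [0.0488,0.0975,0]
  rotation:
    - [0,0,0.0048]
    - [0,0,0.0095]
    - [0,0,0.0107]
    - [0,0,0.0107]
    - [0,0,0.0107]

```text
t: 7.9
position: [0.4769, 0.0555, 0.1634]
ee_rot: [-180.0, -0.0, 159.2]
force: [0.5, 0.5, -0.8]
finger_gap: 0.089
finger_force: 31.1
```

```bash
cat > look.py <<'E'
from h import *
import sys
p=read_camera("wrist"); t=read_camera("top"); s=bot.sense()
save(p,sys.argv[1]+"w.png")
c=cloud(p); a=np.radians(-110.9); ex=np.array([np.cos(a),np.sin(a)]); ey=np.array([-ex[1],ex[0]])
d=c[:,:2]-[.508,.140]; x=d@ex; y=d@ey; z=c[:,2]
k=(x>.074)&(x<.104)&(abs(y)<.034)&(z>.031)&(z<.045)
print("pocket n",k.sum(),"x",np.percentile(x[k],[1,99]),"y",np.percentile(y[k],[1,99]),cv2.minAreaRect((c[k,:2]*1000).astype(np.float32)))
for n,q in(("w",p),("t",t)):
    r=regions_of(q,"tag")
    if r:
        k=cloud(q,r[0]["mask"]); print("tag",n,r[0]["conf"],len(k),np.percentile(k[:,2],[2,50,98]))
        h=k[k[:,2]>np.percentile(k[:,2],98)-.03]; print(cv2.minAreaRect((h[:,:2]*1000).astype(np.float32)), r[0]["bbox"])
    m=mark_of(q,"tag"); 
    if m: print("mark tag",n,m[0]["position"],m[0]["conf"])
goto([.4764,.0576,.165],159.1)
E
python3 look.py l1
```

```text
pocket n 875 x [0.0787 0.0975] y [-0.0273  0.026 ] ((476.4131164550781, 57.54679870605469), (18.84268569946289, 54.56209945678711), 69.8937759399414)
tag w 0.92 4305 [0.1218 0.1906 0.192 ]
((476.4346923828125, 55.80387496948242), (8.022238731384277, 44.73106002807617), 69.17435455322266) [309.9, 242.3, 336.5, 429.8]
mark tag w [327.6, 278.0] 0.76
mark tag t [425.2, 265.1] 0.15
t 8.2 at [0.4769 0.0555 0.1635] [179.9983  -0.0021 159.1657] dp cm [ 0.12  0.18 -0.15] rot [ 0.     -0.      0.0011]
```

View pics/l1w.png

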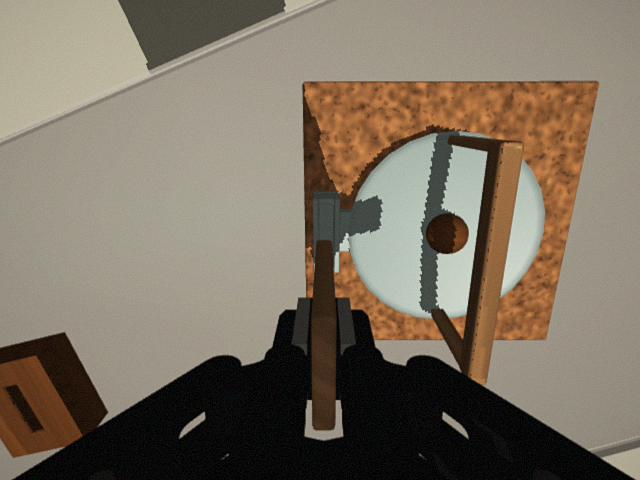

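To row units: 6 cm / 80 = 0.075, 0.16 cm / 80 = 0.002.

Request:
apply_moves:
  dp:
    - [0.0008,0.002,0.0063]
    - [0.0008,0.002,0.0313]
    - [0.0008,0.002,0.0563]
    - [0.0008,0.002,0.075]
    - [0.0008,0.002,0.075]
  rotation:
    - [0,0,0]
    - [0,0,0]
    - [0,0,0]
    - [0,0,0]
    - [0,0,0]

```text
t: 8.82
position: [0.4757, 0.0579, 0.1017]
ee_rot: [-180.0, -0.2, 159.2]
force: [0.5, -0.1, -0.4]
finger_gap: 0.087
finger_force: 31.1
```

```bash
python3 look.py l2
```

```text
pocket n 1243 x [0.0787 0.0975] y [-0.0274  0.0144] ((470.8603210449219, 59.88678741455078), (19.00959014892578, 42.96980667114258), 69.27523040771484)
tag w 0.91 4265 [0.059  0.1289 0.1303]
((475.7563171386719, 58.39912414550781), (8.844614028930664, 45.51224136352539), 68.94247436523438) [309.8, 241.0, 337.7, 432.7]
mark tag w [324.6, 278.0] 0.63
t 9.125 at [0.4773 0.0577 0.1042] [179.9794   0.0671 159.2115] dp cm [ 0.08 -0.04 -6.08] rot [0.0004 0.0012 0.0019]
```

View pics/l2w.png

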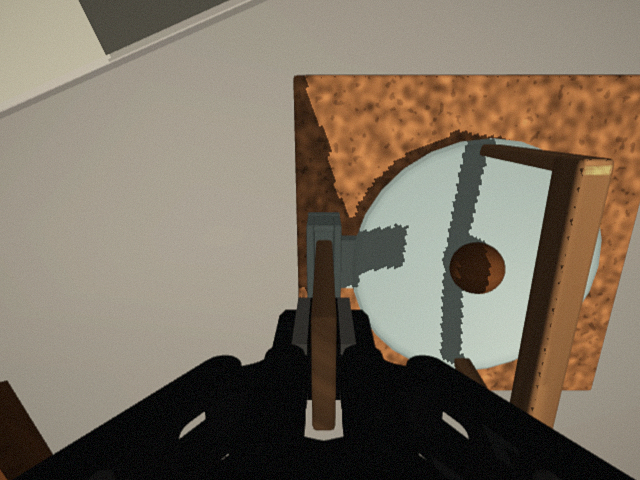

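To row units: 2.7 cm / 80 = 0.0338, 2.1 cm / 80 = 0.0263.

Request:
apply_moves:
  dp:
    - [0,0,0.0088]
    - [0,0,0.0175]
    - [0,0,0.0263]
    - [0,0,0.0338]
    - [0,0,0.0338]
  rotation:
    - [0,0,0]
    - [0,0,0]
    - [0,0,0]
    - [0,0,0]
    - [0,0,0]

```text
t: 9.75
position: [0.4764, 0.0578, 0.0758]
ee_rot: [-180.0, -0.1, 159.2]
force: [0.1, 1.0, -0.2]
finger_gap: 0.092
finger_force: 31.1
```

Inside the pocket with no contact force; continue down.

To row units: 1.1 cm / 80 = 0.0138, 0.8 cm / 80 = 0.01.

Request:
apply_moves:
  dp:
    - [0,0,0.005]
    - [0,0,0.01]
    - [0,0,0.0138]
    - [0,0,0.0138]
  rotation:
    - [0,0,0]
    - [0,0,0]
    - [0,0,0]
    - [0,0,0]

```text
t: 10.25
position: [0.4768, 0.0578, 0.0653]
ee_rot: [180.0, -0.0, 159.2]
force: [0.2, 0.1, -0.4]
finger_gap: 0.09
finger_force: 31.2
```

```bash
python3 look.py l3
```

```text
pocket n 1509 x [0.0788 0.0975] y [-0.0275 -0.0019] ((463.1228942871094, 62.84091567993164), (19.00993537902832, 26.628925323486328), 69.63565063476562)
tag w 0.89 4043 [0.0389 0.0926 0.0941]
((476.1556091308594, 58.07111740112305), (8.008764266967773, 44.81022644042969), 69.17778015136719) [310.2, 252.4, 336.6, 430.2]
mark tag w [323.5, 280.3] 0.97
t 10.55 at [0.4769 0.0578 0.0656] [179.9919   0.0088 159.2133] dp cm [ 0.04 -0.03 -9.94] rot [0.0001 0.0002 0.002 ]
```

To row units: 0.05 cm / 80 = 0.0006.

Request:
apply_moves:
  dp:
    - [0,0,0.0006]
    - [0,0,0.0006]
    - [0,0,0.0006]
  rotation:
    - [0,0,0]
    - [0,0,0]
    - [0,0,0]
  claw: 0.5

```text
t: 10.92
position: [0.4769, 0.0578, 0.065]
ee_rot: [180.0, 0.0, 159.2]
force: [0.8, 0.7, 0.8]
finger_gap: 0.498
finger_force: 0.0
```

To row units: -14 cm / 80 = -0.175, -12 cm / 80 = -0.15.

Request:
apply_moves:
  dp:
    - [0,0,-0.0125]
    - [0,0,-0.05]
    - [0,0,-0.1]
    - [0,0,-0.15]
    - [0,0,-0.175]
  rotation:
    - [0,0,0]
    - [0,0,0]
    - [0,0,0]
    - [0,0,0]
    - [0,0,0]

```text
t: 11.55
position: [0.4777, 0.0576, 0.2078]
ee_rot: [180.0, 0.2, 159.2]
force: [0.3, -0.9, -0.2]
finger_gap: 0.5
finger_force: 0.0
```

```bash
cat > look2.py <<'E'
from h import *
import sys
p=read_camera("wrist"); t=read_camera("top"); save(p,sys.argv[1]+"w.png")
for n,q in(("w",p),("t",t)):
    for nm,lo,hi in(("tag",.06,.11),("dish",.098,.116),("mat",.001,.01)):
        r=regions_of(q,nm)
        if r:
            k=cloud(q,r[0]["mask"]); 
            if nm=="tag": print("tagz",np.percentile(k[:,2],[5,50,95]))
            k=k[(k[:,2]>lo)&(k[:,2]<hi)]
            if len(k)>10: print(nm,n,round(r[0]["conf"],2),len(k),k[:,2].mean(),cv2.minAreaRect((k[:,:2]*1000).astype(np.float32)))
goto([.5075,.1398,.2],159.2)
E
python3 look2.py l4
```

```text
tagz [0.038  0.0922 0.0936]
tag w 0.8 827 0.09038893461001278 ((475.8757629394531, 56.193946838378906), (7.885281562805176, 44.3618049621582), 69.08235931396484)
dish w 0.83 4794 0.10804668228790808 ((508.0154724121094, 139.73538208007812), (13.130661964416504, 138.22193908691406), 69.29463958740234)
mat w 0.65 28339 0.006530335689327273 ((508.76812744140625, 140.3582305908203), (213.4082489013672, 213.10507202148438), 69.25878143310547)
mat t 0.78 865 0.0072302589087697615 ((509.206298828125, 142.46722412109375), (210.74136352539062, 215.5728759765625), 68.48101043701172)
t 11.95 at [0.4762 0.0578 0.2035] [-179.9768   -0.1293  159.2118] dp cm [-0.02  8.78  0.35] rot [-0.0004 -0.0023  0.0002]
```

View pics/l4w.png

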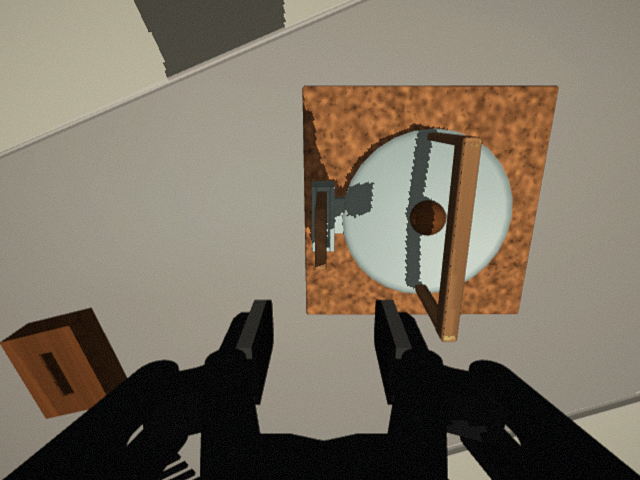

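To row units: 8.8 cm / 80 = 0.11, -0.05 cm / 80 = -0.0006.

Request:
apply_moves:
  dp:
    - [-0.0006,0.05,0]
    - [-0.0006,0.0938,0]
    - [-0.0006,0.11,0]
    - [-0.0006,0.11,0.0125]
    - [-0.0006,0.11,0.025]
  rotation:
    - [0,0,0]
    - [0,0,0]
    - [0,0,0]
    - [0,0,0]
    - [0,0,0]

```text
t: 12.58
position: [0.5081, 0.1391, 0.1838]
ee_rot: [-180.0, -0.0, 159.2]
force: [-0.1, -0.7, 0.0]
finger_gap: 0.498
finger_force: 0.0
```

```bash
python3 look2.py l5 2>&1 | grep -v mat; python3 -c "
from h import *
goto([.508,.1398,.091],159.25)"
```

```text
tagz [0.0342 0.0772 0.0933]
tag w 0.65 1968 0.08345794011472446 ((476.5921630859375, 57.635093688964844), (8.610494613647461, 44.45362854003906), 69.47098541259766)
dish w 0.92 4592 0.10949558646190186 ((507.9332580566406, 139.94512939453125), (12.011053085327148, 137.9747772216797), 69.30791473388672)
tagz [0.0388 0.0937 0.1   ]
tag t 0.56 71 0.09162650593090976 ((476.9589538574219, 57.04258728027344), (7.289979457855225, 38.89776611328125), 69.34284210205078)
dish t 0.88 93 0.11045553779432951 ((554.4410400390625, 122.39838409423828), (12.160057067871094, 37.54356384277344), 69.7347640991211)
t 12.975 at [0.5088 0.1396 0.1854] [179.9812   0.0391 159.1899] dp cm [ 0.12 -0.02 -1.46] rot [ 0.0003  0.0007 -0.0002]
t 12.975 at [0.5088 0.1396 0.1854] [179.9812   0.0391 159.1899] dp cm [ 0.09 -0.01  9.44] rot [ 0.0003  0.0007 -0.001 ]
```

To row units: 9.3 cm / 80 = 0.1163, 0.05 cm / 80 = 0.0006.

Request:
apply_moves:
  dp:
    - [0.0006,0,0.025]
    - [0.0006,0,0.0563]
    - [0.0006,0,0.0875]
    - [0.0006,0,0.1088]
    - [0.0006,0,0.1163]
  rotation:
    - [0,0,0]
    - [0,0,0]
    - [0,0,0]
    - [0,0,0]
    - [0,0,0]

```text
t: 13.6
position: [0.5072, 0.14, 0.0904]
ee_rot: [-180.0, -0.1, 159.2]
force: [-0.6, -0.1, 0.5]
finger_gap: 0.503
finger_force: 0.0
```

Request:
apply_moves:
  dp:
    - [0,0,0]
    - [0,0,0]
    - [0,0,0]
  rotation:
    - [0,0,0]
    - [0,0,0]
    - [0,0,0]
  claw: 0.75
  squeeze: 20

```text
t: 13.98
position: [0.5086, 0.14, 0.0928]
ee_rot: [180.0, 0.1, 159.2]
force: [0.2, -0.1, 0.1]
finger_gap: 0.252
finger_force: 0.0
```

Request:
apply_moves:
  dp:
    - [0,0,0]
    - [0,0,0]
    - [0,0,0]
    - [0,0,0]
    - [0,0,0]
  rotation:
    - [0,0,0]
    - [0,0,0]
    - [0,0,0]
    - [0,0,0]
    - [0,0,0]
  claw: 0.9

```text
t: 14.6
position: [0.5084, 0.1398, 0.0926]
ee_rot: [-180.0, 0.1, 159.2]
force: [-1.1, -2.3, 5.4]
finger_gap: 0.137
finger_force: 22.7
```

Request:
apply_moves:
  dp:
    - [0,0,0]
    - [0,0,0]
    - [0,0,0]
    - [0,0,0]
  rotation:
    - [0,0,0]
    - [0,0,0]
    - [0,0,0]
    - [0,0,0]
  claw: 1
  squeeze: 70

```text
t: 15.1
position: [0.5084, 0.1398, 0.0927]
ee_rot: [-180.0, 0.1, 159.2]
force: [-2.8, -1.8, 7.3]
finger_gap: 0.128
finger_force: 68.9
```

To row units: -1.2 cm / 80 = -0.015, -0.9 cm / 80 = -0.0113.

Request:
apply_moves:
  dp:
    - [0,0,-0.0013]
    - [0,0,-0.0038]
    - [0,0,-0.0075]
    - [0,0,-0.0113]
    - [0,0,-0.015]
  rotation:
    - [0,0,0]
    - [0,0,0]
    - [0,0,0]
    - [0,0,0]
    - [0,0,0]

```text
t: 15.72
position: [0.508, 0.14, 0.1041]
ee_rot: [180.0, -0.0, 159.2]
force: [0.2, 0.7, -5.1]
finger_gap: 0.129
finger_force: 68.1
```

```bash
python3 - <<'E'
from h import *
s=bot.sense(); print(s["force"],s["moment"],s["finger_force"])
goto([.508,.14,.1925],159.2)
p=read_camera("scene"); q=read_camera("wrist"); f=p["frame"][150:290,240:410]
w=cv2.resize(q["frame"],(640,480)); a=cv2.resize(f,(583,480),interpolation=cv2.INTER_CUBIC)
cv2.imwrite("pics/c1.png",cv2.resize(np.hstack([w,a]),(800,314))[:,:,::-1])
E
```

```text
[ 0.1977  0.6769 -5.1153] [ 0.0299 -0.0182 -0.0035] 68.11538815498352
t 15.725 at [0.508  0.14   0.1041] [179.9957  -0.0073 159.213 ] dp cm [ 0.   -0.   -8.84] rot [ 0.0001 -0.0001  0.0002]
```

View pics/c1.png

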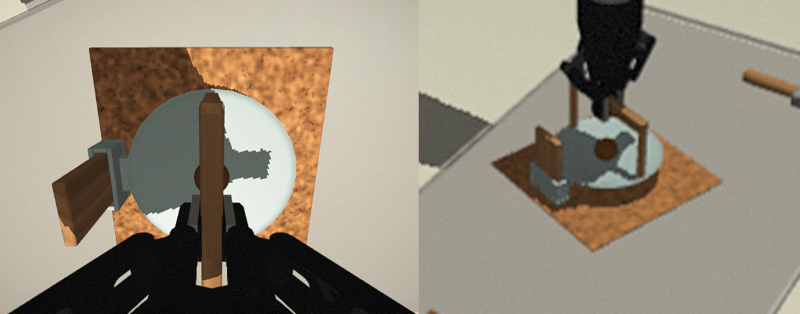

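To row units: -3.4 cm / 80 = -0.0425, -2.6 cm / 80 = -0.0325.

Request:
apply_moves:
  dp:
    - [0,0,-0.005]
    - [0,0,-0.0125]
    - [0,0,-0.0225]
    - [0,0,-0.0325]
    - [0,0,-0.0425]
  rotation:
    - [0,0,0]
    - [0,0,0]
    - [0,0,0]
    - [0,0,0]
    - [0,0,0]

```text
t: 16.45
position: [0.5082, 0.14, 0.1388]
ee_rot: [180.0, 0.0, 159.2]
force: [-0.5, -0.2, -5.7]
finger_gap: 0.125
finger_force: 68.2
```

To row units: -4 cm / 80 = -0.05, -3.2 cm / 80 = -0.04.

Request:
apply_moves:
  dp:
    - [0,0,-0.01]
    - [0,0,-0.02]
    - [0,0,-0.03]
    - [0,0,-0.04]
    - [0,0,-0.05]
  rotation:
    - [0,0,0]
    - [0,0,0]
    - [0,0,0]
    - [0,0,0]
    - [0,0,0]

```text
t: 17.08
position: [0.5081, 0.14, 0.1785]
ee_rot: [180.0, 0.0, 159.2]
force: [0.5, -0.6, -5.5]
finger_gap: 0.123
finger_force: 68.2
```

To row units: -1.4 cm / 80 = -0.0175, -1.1 cm / 80 = -0.0138.

Request:
apply_moves:
  dp:
    - [0,0,-0.0075]
    - [0,0,-0.0138]
    - [0,0,-0.0175]
    - [0,0,-0.0175]
    - [0,0,-0.0175]
  rotation:
    - [0,0,0]
    - [0,0,0]
    - [0,0,0]
    - [0,0,0]
    - [0,0,0]

```text
t: 17.7
position: [0.508, 0.14, 0.1917]
ee_rot: [-180.0, -0.0, 159.2]
force: [-1.1, 0.3, -6.4]
finger_gap: 0.13
finger_force: 68.2
```

To row units: -0.25 rad / 6.2832 = -0.0398.

Request:
apply_moves:
  dp:
    - [0,0,0]
    - [0,0,0]
    - [0,0,0]
    - [0,0,0]
    - [0,0,0]
  rotation:
    - [0,0,-0.0032]
    - [0,0,-0.0095]
    - [0,0,-0.0191]
    - [0,0,-0.0286]
    - [0,0,-0.0398]

```text
t: 18.32
position: [0.508, 0.14, 0.1918]
ee_rot: [180.0, -0.0, 173.7]
force: [-0.5, 0.1, -5.7]
finger_gap: 0.126
finger_force: 68.2
```

To row units: -0.14 rad / 6.2832 = -0.0223.

Request:
apply_moves:
  dp:
    - [0,0,0]
    - [0,0,0]
    - [0,0,0]
    - [0,0,0]
    - [0,0,0]
  rotation:
    - [0,0,-0.0111]
    - [0,0,-0.0223]
    - [0,0,-0.0334]
    - [0,0,-0.0446]
    - [0,0,-0.0557]

```text
t: 18.95
position: [0.508, 0.14, 0.1918]
ee_rot: [180.0, -0.0, -166.2]
force: [-0.6, -0.9, -5.5]
finger_gap: 0.128
finger_force: 68.2
```

To row units: -0.14 rad / 6.2832 = -0.0223.

Request:
apply_moves:
  dp:
    - [0,0,0]
    - [0,0,0]
    - [0,0,0]
    - [0,0,0]
    - [0,0,0]
  rotation:
    - [0,0,-0.0111]
    - [0,0,-0.0223]
    - [0,0,-0.0334]
    - [0,0,-0.0446]
    - [0,0,-0.0557]

```text
t: 19.58
position: [0.508, 0.14, 0.1918]
ee_rot: [180.0, -0.0, -146.2]
force: [-1.3, -0.3, -5.5]
finger_gap: 0.127
finger_force: 68.2
```

To row units: -0.14 rad / 6.2832 = -0.0223.

Request:
apply_moves:
  dp:
    - [0,0,0]
    - [0,0,0]
    - [0,0,0]
    - [0,0,0]
    - [0,0,0]
  rotation:
    - [0,0,-0.0111]
    - [0,0,-0.0223]
    - [0,0,-0.0334]
    - [0,0,-0.0446]
    - [0,0,-0.0557]

```text
t: 20.2
position: [0.508, 0.14, 0.1918]
ee_rot: [180.0, -0.0, -126.1]
force: [-0.1, -0.3, -6.1]
finger_gap: 0.128
finger_force: 68.2
```

To row units: -0.271 rad / 6.2832 = -0.0431.

Request:
apply_moves:
  dp:
    - [0,0,0]
    - [0,0,0]
    - [0,0,0]
    - [0,0,0]
    - [0,0,0]
  rotation:
    - [0,0,-0.0111]
    - [0,0,-0.0207]
    - [0,0,-0.0302]
    - [0,0,-0.0382]
    - [0,0,-0.0431]

```text
t: 20.82
position: [0.508, 0.14, 0.1919]
ee_rot: [180.0, -0.0, -110.7]
force: [-0.3, 0.1, -4.7]
finger_gap: 0.128
finger_force: 68.2
```

Request:
apply_moves:
  dp:
    - [0,0,0]
    - [0,0,0]
    - [0,0,0]
  rotation:
    - [0,0,0]
    - [0,0,0]
    - [0,0,0]

```text
t: 21.2
position: [0.5081, 0.14, 0.192]
ee_rot: [180.0, 0.0, -110.8]
force: [0.5, 1.6, -5.9]
finger_gap: 0.127
finger_force: 68.2
```

```bash
python3 - <<'E'
from h import *
goto([.508,.14,.1927],249.25)
p=read_camera("scene"); q=read_camera("wrist"); t=read_camera("top")
f=p["frame"][130:270,240:410]
a=cv2.resize(f,(583,480),interpolation=cv2.INTER_CUBIC)
cv2.imwrite("pics/c2.png",cv2.resize(np.hstack([q["frame"],a]),(800,314))[:,:,::-1])
for n,im in(("w",q),("t",t)):
    c=cloud(im); near=np.hypot(c[:,0]-.508,c[:,1]-.14)<.1; k=c[near&(c[:,2]>.195)&(c[:,2]<.216)&(np.abs((c[:,:2]-[.508,.14])@[np.cos(np.radians(-20.75)),np.sin(np.radians(-20.75))])<.02)]
    if len(k)>20:
        d=np.linalg.svd(k-k.mean(0),full_matrices=False)[2][0]; print(n,len(k),k.mean(0),"bar yaw",np.degrees(np.arctan2(d[1],d[0]))%180,"pitch",np.degrees(np.arcsin(d[2]*np.sign(d[1]))))
    r=regions_of(im,"tag")
    if r:
        k=cloud(im,r[0]["mask"]); k=k[k[:,2]>np.percentile(k[:,2],95)-.03]; print("tag",n,np.percentile(k[:,2],[50,95]),cv2.minAreaRect((k[:,:2]*1000).astype(np.float32)))
    r=regions_of(im,"mat")
# dish rim plane from top+wrist, radius>.062
    c=cloud(im); d=np.hypot(c[:,0]-.508,c[:,1]-.14); k=c[(d>.064)&(d<.071)&(c[:,2]>.118)&(c[:,2]<.135)]
    if len(k)>50:
        A=np.c_[k[:,:2]-[.508,.14],np.ones(len(k))]; print(n,"rim n",len(k),"slopes deg",np.degrees(np.linalg.lstsq(A,k[:,2],rcond=None)[0][:2]),k[:,2].mean())
E
```

```text
t 21.2 at [0.5081 0.14   0.192 ] [ 179.9999    0.0059 -110.7959] dp cm [ 0.    0.01 -0.07] rot [ 0.      0.0001 -0.0008]
w 12024 [0.5004 0.1197 0.2082] bar yaw 69.2530092559725 pitch -0.28773882394123923
tag w [0.185  0.1924] ((590.3855590820312, 107.91669464111328), (45.04294204711914, 9.294754028320312), 68.9845962524414)
w rim n 7751 slopes deg [-0.0295 -0.0973] 0.12669628623098378
t 132 [0.492  0.0956 0.2107] bar yaw 68.98795124326075 pitch 1.8265310020531538
t rim n 297 slopes deg [-0.0647  0.1372] 0.12899552030709083
```

View pics/c2.png

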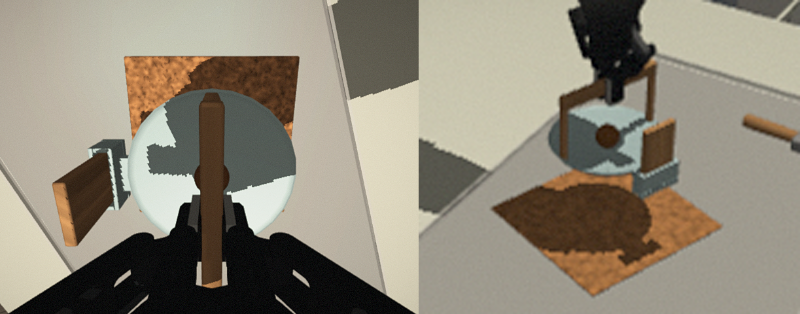

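```bash
python3 -c "
from workcell import hand_in
print(hand_in())"
```

```text
the job is handed in; nothing more can be done
None
```

The tag is seated in the dish's pocket, and the arm is holding the dish level about 10 cm above the mat, turned a quarter turn anticlockwise with the ball in its middle; the job is handed in at about 21 s, with no verdict returned.

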